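# Shift the pipe-threading machine into reverse through its H-gate

## Robot

A 6-joint arm with a two-finger parallel gripper is mounted at the origin on the work surface. World frame = base frame: x ahead of the robot, y to its left, z up, the work surface at z = 0. Lengths are in m, angles in rad, forces in N, time in s.
With the tool pointing down it reaches from about 0.325 to 0.85 m from the base axis. Payload 15.5 kg.
Tool frame: the origin (TCP) lies between the finger pads; the fingertips stand 25 mm ahead of it and the grasp point (between the pads) lies 6 mm ahead of it (env.tip_extent is the z of the fingertips in the tool frame, in m); z points along the fingers, y is the direction in which the jaws open and shut (so a half turn about z gives the same grasp; the last joint's range is limited). The gripper opens to 91 mm and grips with 3 to 60 N. Pads are 32 mm wide; open, the fingers measure 118 mm over their backs; the gripper's body (76 mm by 178 mm) begins 60 mm behind the grasp point.
Start: joints at [1.159, 0.494, 1.345, -0, 1.302, -0.096], TCP at [0.194, 0.594, 0.239] pointing down, gripper open.
Joint ranges: [-2.91, 2.91], [-0.82, 2.16], [0.22, 2.67], [-1.22, 4.37], [0.12, 2.79], [-3.08, 3.08]. Speed limits (rad/s): [1.89, 1.89, 2.57, 3.01, 3.01, 3.01].

## Interface

Orientations are given as a rotation vector (axis times angle).
In Python, from cell import env, monitor, optics, order, nets gives the robot as it stands. Calls block until the motion is done:
- env.goto(position, orientation): joint-space move of the TCP to a pose.
- env.move_linear(position, orientation=None, feed=0.15): straight line of the TCP; orientation=None keeps the orientation; feed is the mean speed in m/s.
- env.set_joints(angles): joint-space move.
- env.command_gripper(opening, squeeze=None): finger opening in m; squeeze is the grip in N (None keeps the last); returns when the fingers have stopped.
- env.wait(seconds).
- env.inverse_kinematics(position, orientation): joint angles nearest the present ones, or None.
- monitor.state(): the state.
- optics.snapshot(name): name is "side" or "top" or "wrist"; returns the picture (480x640x3 uint8, blue, green, red); there is no depth.
- optics.camera_info(name): a dict with "mtx" (3x3 intrinsics, pixels), "k1" (the pictures are not rectified: a ray, as slopes to the right and down, at radius r is drawn at 1 + k1 r^2 times it, then the intrinsics apply), "xyz" and "orientation" of the camera in the world; the wrist camera has in their place "mount" (4x4, takes a point from camera to tool coordinates, whose origin is the TCP and whose axes are the flange's). Camera axes: x right, y down, z forward; pixel columns grow to the right and rows downward; lengths in m; the calibration is good to about 2 mm. A picture is of the moment at which its call begins: read the wrist's pose just before it. camera_info takes no time and is no camera call.
A pose or a line that the arm cannot do raises env.PlanningError and nothing moves.
- order.close_job(): hands the job in, once; it reports no verdict.
Trained networks look in the newest picture that a camera, given by its name, has taken for a name from the list of things; names that differ only in an ending like _2 or _b are one class to them, and where a whole thing is asked for, a point or a joint stands for the part that bears it (a point fixed in the world has none). Each returns a list of dicts, best first, with "score" (0 to 1); they miss things now and then, are a little off and sometimes report something else, mostly with a low value. They report only what shows in the picture. A call takes as long as a camera call.
- nets.spot_in(camera, thing): "extent" ([left, top, width, height] in pixels, round what is visible of it).
- nets.trace(camera, thing): "pixels" (480x640 bool, what is visible of it) and "extent" ([left, top, width, height] in pixels, round what is visible of it).
- nets.mark_of(camera, thing): "location" ([column, row] in pixels: a listed point, or the origin of a listed thing).
The state is a dict: "time": time; "joints": joint angles; "dq": joint speeds; "joint_efforts": joint torques, N m; "tool_pos": TCP position; "tcp_rot": TCP orientation; "wrist_force": force on the tool from outside, world axes, zero at the start; "torque": the same for the moment, N m; "opening": finger opening in m.
Only numpy, scipy, OpenCV 4.12 (cv2) and the standard library are available. Lean on these libraries where they do the work, as an engineer would, in place of code of your own. Each camera call takes 0.05 s, during which the arm holds its last target.

## Task

The thread on the pipe is cut; now shift the threading machine into reverse so the pipe can be run back out of the die. With your fingertips push the gear lever out of the slot it stands in (motor side, operator's end), across the middle of its H-shaped gate to the track next to the chuck, and back into the slot at the operator's end of that track, right home, then take your hand away. Only push the lever, never pinch or force it, and leave the funnel, the stopper and the cap where they stand.

Things in the scene. Friction and masses are not known exactly. Their poses are not given: they have to be found in the camera images.
- machine: Bench pipe-threading machine, dark green castings, bolted down, turned up to 0.5 rad either way. Origin: on the bench under the middle of gearbox and gate. Own +x: away from the operator's (robot's) side; +y (left): chuck, pipe, die head; -y (right): finned motor. Gearbox cover 216 x 216 mm, top at 140 mm; a gate plate stands on it up to 171 mm; chuck and motor are lower than 165 mm.
- gate_centre (a point): Middle of the gate (in the neutral crossing), at the top face of the gate plate, 171 mm above the bench. Plate 110 (x) x 100 (y) mm with an H-shaped opening: two tracks along the machine's x, 15 mm wide, centred 11.5 mm either side of the middle in y, each ending 29 mm from the middle in x; joined only by the crossing along y at x = 0, 17 mm wide, between two rounded 8 mm tongues.
- throw (a joint): Lean of the gear lever along the machine's x (rad): 0 = neutral crossing, positive = away from the operator, negative = towards the operator. The slot ends stop it at about -0.30 and +0.30; at the start -0.29 to -0.14. The lever turns about a pivot 98 mm above the bench, under the gate's middle. It has no spring: it stays where it is left, and yields to some 3 to 4 N at the knob.
- cross (a joint): Lean of the gear lever along the machine's y, about the same pivot (rad): about -0.16 in the motor-side track (start), 0 upright, about +0.16 in the chuck-side track, with some 0.02 rad of play. The 12 mm stem can change tracks only through the crossing, while throw is near 0 (within about 0.05).
- knob (a point): Centre of the lever's black ball knob, 38 mm across, on a 12 mm steel stem, 170 mm from the pivot. In the machine's frame (m): x = 0.170 cos(cross) sin(throw), y = 0.170 sin(cross), z = 0.098 + 0.170 cos(cross) cos(throw); so about 27 mm either side of the middle in the two tracks, up to 50 mm to and fro, and 258 to 268 mm above the bench.
- knob_in_reverse (a point): Where the knob's centre is when the lever is fully home in the reverse slot (chuck side, operator's end): 50 mm towards the operator and 26 mm towards the chuck from the gate's middle, 258 mm above the bench. Fixed to the machine.
- copper_cap: Loose copper pipe cap, 25 mm across, 23 mm high, standing on the gearbox cover on the motor side of the gate. Origin: centre of its underside. To be left alone.
- stopper: Loose glazed white ceramic stopper, 48 mm across, 56 mm high, on the bench behind the gearbox. Origin: centre of its underside. To be left alone.
- funnel: Tin funnel standing mouth down, spout up, in a wooden ring 100 mm across; 135 mm high; on the bench behind the machine, towards its motor end. Origin: centre of its underside. To be left alone.

How it is judged:
On the way:
1. the lever is carried through the neutral crossing to the chuck-side track (value of joint cross above 0.11 rad and value of joint throw between -0.13 and 0.13 rad).
At the end, for the whole second after the job is handed in: The lever rests in the reverse slot (chuck side, operator's end), within 0.04 rad (7 mm at the knob) of the slot's end, and the funnel, stopper and cap are within 12 mm of where they stood, upright (value of joint throw below -0.26 rad and value of joint cross above 0.12 rad and velocity of joint throw between -0.05 and 0.05 rad/s and distance of each of copper_cap, stopper, funnel from where it was at the start of the episode below 0.012 m and angle between each of copper_cap, stopper, funnel's own z axis and vertical below 0.3 rad); the robot touches nothing.
It fails at once if the lever's knob or stem is pinched between the fingers (pressed on two opposite sides at once) ((contact force between the fingers and lever_c0 above 1 N and contact force between the fingers and lever_c1 above 1 N) or (contact force between the fingers and lever_c2 above 1 N and contact force between the fingers and lever_c3 above 1 N) or (contact force between the fingers and lever_c5 above 1 N and contact force between the fingers and lever_c6 above 1 N) or (contact force between the fingers and lever_c7 above 1 N and contact force between the fingers and lever_c8 above 1 N)).
It fails at once if the lever is forced: more than 60 N on it (contact force between the fingers and lever above 60 N).
It fails at once if the copper cap, stopper or funnel is pushed, lifted or carried more than 12 mm (distance of any of copper_cap, stopper, funnel from where it was at the start of the episode above 0.012 m).
It also fails if it takes over 48 s, if anything falls off the work surface, if the arm or the gripper's body presses on something with over 40 N, if the wrist force passes 120 N, or if a joint passes its speed limit or range.

## Working session

There is one attempt and no reset: what is moved stays moved. The work goes in short steps, each a Python script; the robot and the scene stay as the last script left them, time stands still between calls to the robot, and variables do not carry over. Pictures are saved under pics/ and viewed, and the job is handed in when it is done.

```bash
ls; mkdir -p pics; cat > h.py <<'E'
import numpy as np, cv2
from scipy.spatial.transform import Rotation as R
from scipy.optimize import least_squares
from cell import env, monitor, optics, order, nets
def cam(name, st=None):
    i=optics.camera_info(name); K=np.array(i["mtx"]); k1=i["k1"]
    if "mount" in i:
        st=st or monitor.state(); M=np.array(i["mount"]); Rt=R.from_rotvec(st["tcp_rot"]).as_matrix()
        Rc=Rt@M[:3,:3]; p=np.array(st["tool_pos"])+Rt@M[:3,3]
    else:
        o=np.array(i["orientation"]); Rc=R.from_rotvec(o).as_matrix() if o.size==3 else o; p=np.array(i["xyz"])
    return K,k1,Rc,p
def proj(c,P):
    K,k1,Rc,p=c; q=(np.atleast_2d(P)-p)@Rc; s=q[:,:2]/q[:,2:]; s=s*(1+k1*(s**2).sum(1,keepdims=True))
    return s@K[:2,:2].T+K[:2,2]
def ray(c,uv):
    K,k1,Rc,p=c; d=np.linalg.solve(K[:2,:2],np.array(uv,float)-K[:2,2]); s=d.copy()
    for _ in range(20): s=d/(1+k1*(s@s))
    v=Rc@np.array([s[0],s[1],1]); return p,v/np.linalg.norm(v)
def onz(c,uv,z):
    p,v=ray(c,uv); return p+v*(z-p[2])/v[2]
def mach2w(m,P):
    x,y,a=m; c,s=np.cos(a),np.sin(a); P=np.atleast_2d(P)
    return np.c_[x+c*P[:,0]-s*P[:,1], y+s*P[:,0]+c*P[:,1], P[:,2]]
def knob(t,c): return np.array([.17*np.cos(c)*np.sin(t),.17*np.sin(c),.098+.17*np.cos(c)*np.cos(t)])
E
python3 - <<'E'
from h import *
print(monitor.state()); print(env.tip_extent)
for n in ["side","top","wrist"]:
    im=optics.snapshot(n); cv2.imwrite(f"pics/{n}0.png",im); print(n,optics.camera_info(n))
    for t in ["gate_centre","knob","knob_in_reverse","machine","copper_cap","stopper","funnel"]:
        print(t,[(np.round(r["location"],1).tolist(),round(r["score"],2)) for r in nets.mark_of(n,t)[:2]])
E
```

```text
pics
{'time': 0.0, 'joints': array([ 1.15948229e+00,  4.94156205e-01,  1.34613850e+00,  4.14654574e-05,
        1.30248906e+00, -9.54737899e-02]), 'dq': array([-3.82747635e-04,  1.49660350e-03, -1.47113608e-03, -5.84148020e-04,
        6.17812817e-06,  3.39838215e-04]), 'joint_efforts': array([-7.94058506e-04, -8.78790879e+01, -3.81859624e+01,  7.04713049e-02,
        5.31938032e-02, -1.32984446e-04]), 'tool_pos': array([0.19396313, 0.59377339, 0.23835252]), 'tcp_rot': array([-4.94025117e-01, -3.10216395e+00,  1.79531239e-03]), 'wrist_force': array([-0.21155709,  0.73103801,  0.71164084]), 'torque': array([0.00233346, 0.02227057, 0.04284311]), 'opening': 0.09126727522416424}
0.025
side {'mtx': array([[611.09622041,   0.        , 329.03291148],
       [  0.        , 611.09622041, 235.88404044],
       [  0.        ,   0.        ,   1.        ]]), 'k1': -0.07486859418474008, 'xyz': array([ 0.246986  , -0.62453132,  0.72444309]), 'orientation': array([-2.16557695,  0.58098073, -0.28475387])}
gate_centre [([300.4, 299.3], 0.92)]
knob [([273.5, 265.0], 0.76)]
knob_in_reverse [([253.6, 243
[... 639 characters left out ...]
 0.68), ([400.1, 215.7], 0.22)]
funnel [([400.9, 213.8], 0.66)]
wrist {'mtx': array([[388.37077825,   0.        , 314.25121277],
       [  0.        , 388.37077825, 226.69940665],
       [  0.        ,   0.        ,   1.        ]]), 'k1': -0.007625407890167325, 'mount': array([[-8.54047376e-04, -9.56996803e-01, -2.90097206e-01,
         8.08650278e-02],
       [ 9.99998347e-01, -3.51628100e-04, -1.78401924e-03,
        -1.27361511e-04],
       [ 1.60529438e-03, -2.90098251e-01,  9.56995521e-01,
        -1.45623909e-01],
       [ 0.00000000e+00,  0.00000000e+00,  0.00000000e+00,
         1.00000000e+00]])}
gate_centre []
knob []
knob_in_reverse []
machine []
copper_cap []
stopper []
funnel []
```

View pics/side0.png

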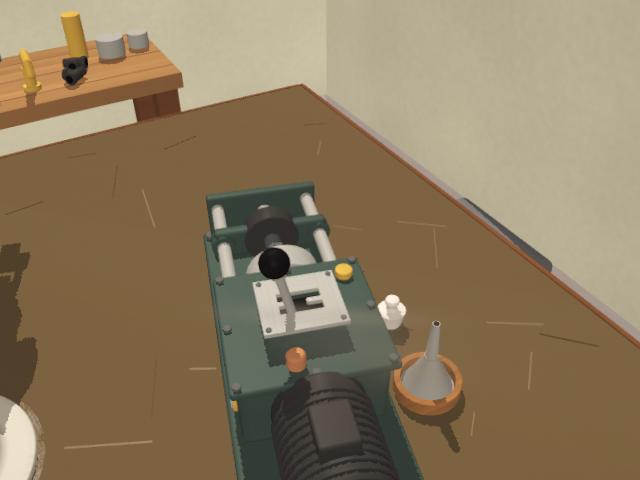

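View pics/top0.png

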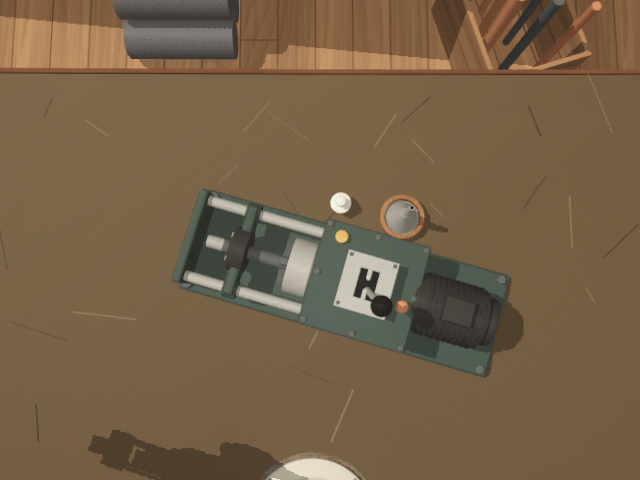

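```bash
cat > fit.py <<'E'
from h import *
obs=[("side","gate",[300.4,299.3]),("side","knob",[273.5,265]),("side","rev",[253.6,243.7]),
("top","gate",[365.9,285.2]),("top","knob",[380,307]),("top","rev",[348.6,305.8]),("top","mach",[357.4,286.4])]
C={n:cam(n) for n in("side","top")}
def pts(v):
    return dict(gate=mach2w(v[:3],[0,0,.171]),knob=mach2w(v[:3],knob(v[3],v[4])),rev=mach2w(v[:3],[-.05,.026,.258]),mach=mach2w(v[:3],[0,0,0]))
def res(v):
    P=pts(v); return np.concatenate([(proj(C[c],P[k])[0]-uv)*(.3 if k=="mach" else 1) for c,k,uv in obs]+[[ (v[4]+.16)/.01]])
s=least_squares(res,[.4,-.1,0,-.2,-.16],loss="soft_l1"); print(np.round(s.x,4)); 
P=pts(s.x)
for c,k,uv in obs: print(c,k,uv,proj(C[c],P[k])[0].round(1))
for k in P: print(k,P[k].round(3))
for n,uv1,uv2 in [("cap",[296.6,366.2],[398,310.2]),("stopper",[391.5,320.2],[341.8,205.7]),("funnel",[426.8,385.9],[400.9,213.8])]:
    z=.14 if n=="cap" else 0; print(n,onz(C["side"],uv1,z).round(3),onz(C["top"],uv2,z).round(3))
E
python3 fit.py
```

```text
[ 0.5044 -0.1022 -0.252  -0.2181 -0.1585]
side gate [300.4, 299.3] [300.1 300.2]
side knob [273.5, 265] [272.8 264.8]
side rev [253.6, 243.7] [253.7 242.4]
top gate [365.9, 285.2] [365.5 283.1]
top knob [380, 307] [381.1 306.4]
top rev [348.6, 305.8] [348.9 306.4]
top mach [357.4, 286.4] [357.8 284.9]
gate [[ 0.504 -0.102  0.171]]
knob [[ 0.463 -0.119  0.262]]
rev [[ 0.462 -0.065  0.258]]
mach [[ 0.504 -0.102  0.   ]]
cap [ 0.46  -0.175  0.14 ] [ 0.453 -0.168  0.14 ]
stopper [ 0.692 -0.059  0.   ] [ 0.684 -0.067  0.   ]
funnel [ 0.66  -0.197  0.   ] [ 0.666 -0.202  0.   ]
```

The top view shows the knob at (381,306), motor side and operator's end, with the cap at (402,307), stopper at (341,203) and funnel at (403,216). The fit agrees with both views to 1–2 px. I'll check it with an overlay, then hover with the wrist camera.

```bash
cat > ov.py <<'E'
from h import *
def overlay(im,c,m,t,cr,z=3,f="pics/ov.png",ctr=None,half=(130,95)):
    uvc=proj(c,mach2w(m,[0,0,.2]))[0] if ctr is None else ctr
    x0,y0=[int(max(0,a-b)) for a,b in zip(uvc,half)]
    cr_=im[y0:y0+2*half[1],x0:x0+2*half[0]]; o=cv2.resize(cr_,None,fx=z,fy=z,interpolation=cv2.INTER_CUBIC)
    def pl(P,col,cl=True):
        q=((proj(c,mach2w(m,P))-[x0,y0]+.5)*z).astype(np.int32); cv2.polylines(o,[q],cl,col,1)
    pl([[a,b,.171] for a,b in [(-.055,-.05),(.055,-.05),(.055,.05),(-.055,.05)]],(0,255,0))
    pl([[a,b,.14] for a,b in [(-.108,-.108),(.108,-.108),(.108,.108),(-.108,.108)]],(0,255,255))
    for s in(-1,1): pl([[a,s*.0115+b,.171] for a,b in [(-.029,-.0075),(.029,-.0075),(.029,.0075),(-.029,.0075)]],(0,0,255))
    k=knob(t,cr); pl([[0,0,.098],k],(255,0,255),False)
    w=mach2w(m,k)[0]; v=w-c[3]; v/=np.linalg.norm(v); a=np.cross(v,[0,0,1.]) ; a=a/np.linalg.norm(a) if np.linalg.norm(a)>1e-3 else np.array([1,0,0]); b=np.cross(v,a)
    th=np.linspace(0,6.28,40)[:,None]; q=((proj(c,w+.019*(np.cos(th)*a+np.sin(th)*b))-[x0,y0]+.5)*z).astype(np.int32); cv2.polylines(o,[q],True,(255,255,0),1)
    cv2.imwrite(f,o)
E
python3 - <<'E'
from ov import *
for n in("side","top"): overlay(cv2.imread(f"pics/{n}0.png"),cam(n),[.5044,-.1022,-.252],-.218,-.1585,f=f"pics/ov_{n}.png")
E
```

```text
(no output)
```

View pics/ov_side.png

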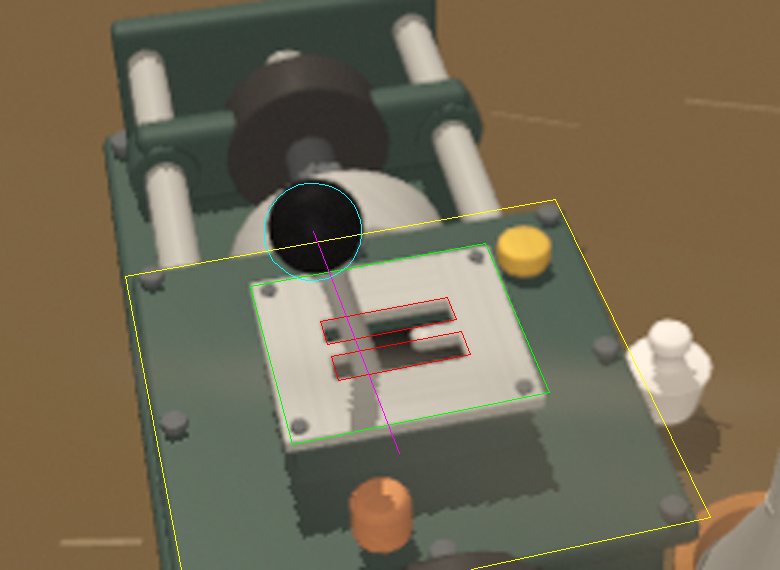

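View pics/ov_top.png

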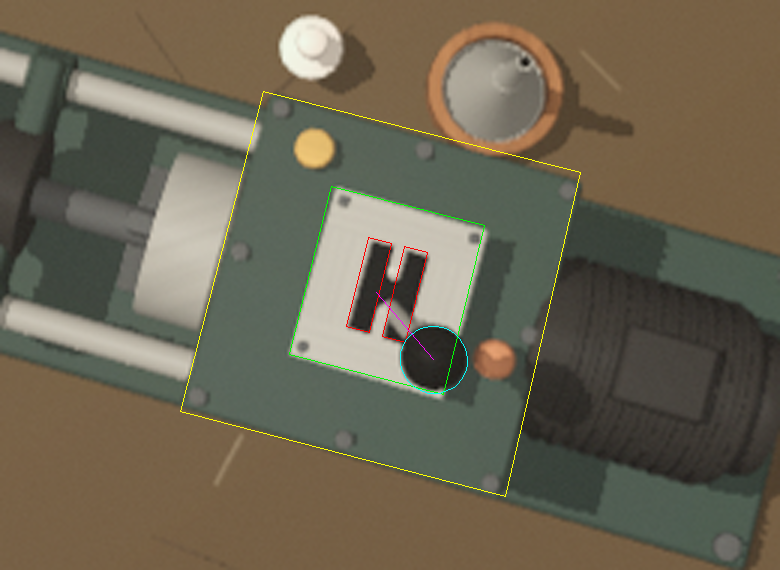

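The overlay fits to about 1–2 mm in both views: plate, slots, knob circle. Next I close the fingers and set the block down on the operator's side of the knob.

```bash
cat >> h.py <<'E'
M=[.5035,-.1022,-.252]
def rot(): return (R.from_euler('z',M[2])*R.from_euler('y',np.pi)).as_rotvec()
def tcp(mx,my,ztip): return mach2w(M,[mx,my,ztip+.025])[0]
def rep(t=""):
    s=monitor.state(); c,sn=np.cos(M[2]),np.sin(M[2]); d=np.array(s["tool_pos"])[:2]-M[:2]; f=s["wrist_force"]
    fm=np.array([c*f[0]+sn*f[1],-sn*f[0]+c*f[1],f[2]])
    print(t,"t=%.2f"%s["time"],"mxy",np.round([c*d[0]+sn*d[1],-sn*d[0]+c*d[1]],4),"ztip %.4f"%(s["tool_pos"][2]-.025),"F(mach)",fm.round(1),flush=True); return fm
def push(a,b,z,n,feed=.06,fmax=18):
    a,b=np.array(a),np.array(b)
    for i in range(1,n+1):
        p=a+(b-a)*i/n; env.move_linear(tcp(p[0],p[1],z),feed=feed); f=rep()
        if np.linalg.norm(f-F0[0])>fmax: print("STOP force"); return False
    return True
F0=[np.zeros(3)]
E
python3 - <<'E'
from h import *
env.command_gripper(0.0,10)
print(monitor.state()["opening"])
env.goto(tcp(-.10,-.027,.33),rot()); rep()
st=monitor.state(); im=optics.snapshot("wrist"); cv2.imwrite("pics/w1.png",im)
im=optics.snapshot("top"); cv2.imwrite("pics/t1.png",im)
E
```

```text
0.0007204123481375752
 t=5.17 mxy [-0.0999 -0.0266] ztip 0.3299 F(mach) [-0.1  0.2  0. ]
```

View pics/w1.png

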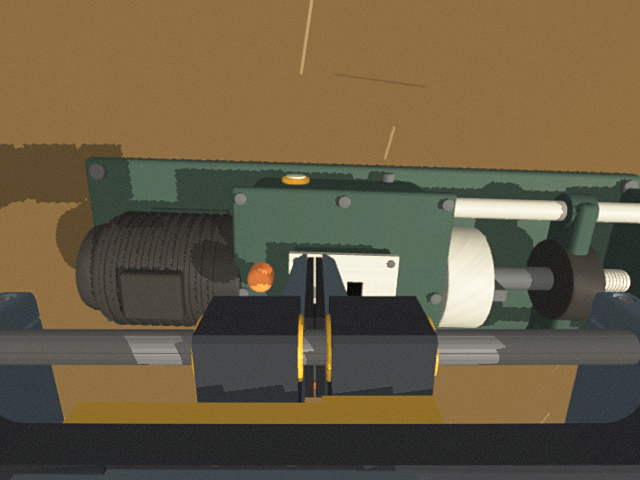

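View pics/t1.png

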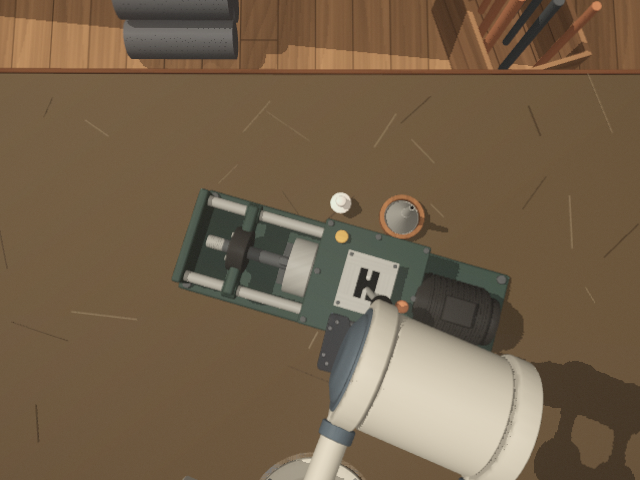

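The wrist view shows the closed fingertips near (315,258) in front of the gate, lined up with the motor-side track, with the cap at (261,277) clear. Next I descend and push.

```bash
python3 - <<'E'
from h import *
env.move_linear(tcp(-.10,-.027,.243),feed=.12); F0[0]=rep("down")
push([-.10,-.027],[-.037,-.027],.243,7)
env.wait(.2); rep("hold")
env.move_linear(tcp(-.06,-.027,.243),feed=.08); rep("back")
for n in("side","top"):
    im=optics.snapshot(n); cv2.imwrite(f"pics/{n}2.png",im)
    print([(np.round(r["location"],1).tolist(),round(r["score"],2)) for r in nets.mark_of(n,"knob")[:2]])
for t in(-.05,0,.05): print(t,[proj(cam(n),mach2w(M,knob(t,-.16)))[0].round(1) for n in("side","top")])
E
```

```text
down t=6.15 mxy [-0.0997 -0.027 ] ztip 0.2435 F(mach) [0.1 0.5 0.7]
 t=6.45 mxy [-0.0904 -0.027 ] ztip 0.2433 F(mach) [-0.3 -0.4  0. ]
 t=6.75 mxy [-0.0816 -0.027 ] ztip 0.2430 F(mach) [ 0.1 -0.4 -0.3]
 t=7.05 mxy [-0.0727 -0.027 ] ztip 0.2429 F(mach) [ 1.2 -0.   0.3]
 t=7.35 mxy [-0.0638 -0.027 ] ztip 0.2429 F(mach) [0.4 0.9 0.8]
 t=7.65 mxy [-0.0549 -0.027 ] ztip 0.2430 F(mach) [-0.3 -0.3 -0.3]
 t=7.95 mxy [-0.0459 -0.027 ] ztip 0.2430 F(mach) [-0.8  0.3  0.1]
 t=8.25 mxy [-0.0368 -0.027 ] ztip 0.2430 F(mach) [ 0.4 -0.6 -0.6]
hold t=8.45 mxy [-0.0371 -0.027 ] ztip 0.2430 F(mach) [0.4 0.5 0.4]
back t=8.88 mxy [-0.0601 -0.027 ] ztip 0.2432 F(mach) [ 0.6  0.3 -1.5]
[([303.7, 255.8], 0.7), ([388.2, 322.4], 0.49)]
[]
-0.05 [array([295.4, 258.6]), array([385.4, 291. ])]
0 [array([302.3, 257.2]), array([386.5, 286.3])]
0.05 [array([309.2, 256.1]), array([387.7, 281.5])]
```

```bash
python3 - <<'E'
from ov import *
from h import M
overlay(cv2.imread("pics/side2.png"),cam("side"),M,0.0,-.16,f="pics/ov_side2.png")
E
```

```text
(no output)
```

View pics/ov_side2.png

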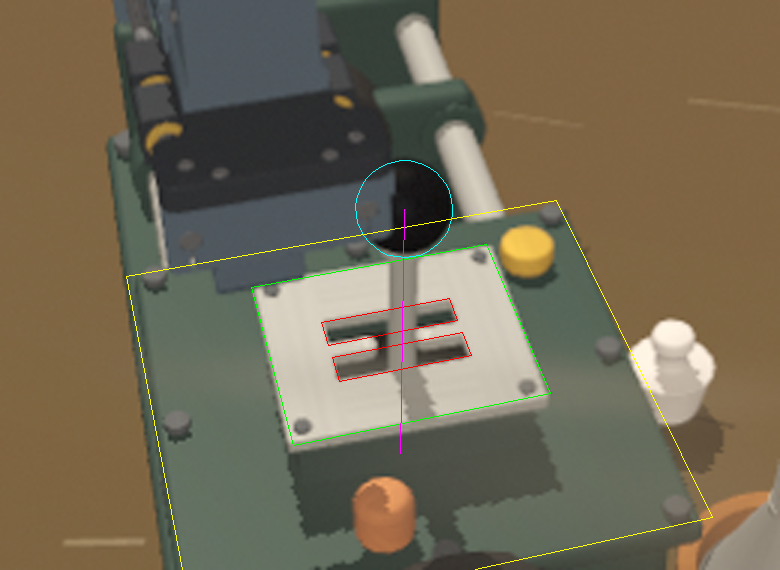

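In the overlay the lever stands at the crossing: knob at about (303,256) in the full picture, throw ≈ 0 to 0.01. Next I go round to the motor side and push it across in steps, watching the force.

```bash
python3 - <<'E'
from h import *
env.move_linear(tcp(-.075,-.04,.32),feed=.2)
env.move_linear(tcp(0,-.085,.32),feed=.2)
env.move_linear(tcp(0,-.085,.243),feed=.15); env.wait(.2); F0[0]=rep("down")
ok=push([0,-.085],[0,-.025],.243,6,feed=.05,fmax=10)
if ok:
  ok=push([0,-.025],[0,-.009],.243,5,feed=.03,fmax=8)
env.wait(.1); rep("hold")
for n in("side","top"):
    im=optics.snapshot(n); cv2.imwrite(f"pics/{n}3.png",im)
    print([(np.round(r["location"],1).tolist(),round(r["score"],2)) for r in nets.mark_of(n,"knob")[:2]])
for c in(.08,.12,.16): print(c,[proj(cam(n),mach2w(M,knob(0,c)))[0].round(1) for n in("side","top")])
from ov import *
overlay(im:=cv2.imread("pics/side3.png"),cam("side"),M,0.0,.16,f="pics/ov_side3.png")
E
```

```text
down t=11.08 mxy [ 0.0004 -0.0851] ztip 0.2439 F(mach) [0.3 0.7 0. ]
 t=11.43 mxy [ 0.     -0.0746] ztip 0.2431 F(mach) [-0.3 -0.5  0.6]
 t=11.78 mxy [ 0.     -0.0647] ztip 0.2430 F(mach) [-1.4 -0.2 -0.3]
 t=12.13 mxy [-0.     -0.0547] ztip 0.2430 F(mach) [-0.3  0.4 -0.6]
 t=12.48 mxy [-0.0001 -0.0447] ztip 0.2429 F(mach) [-0.  -0.5  0.4]
 t=12.83 mxy [-0.0001 -0.0347] ztip 0.2429 F(mach) [ 0.5  0.  -0.2]
 t=13.18 mxy [-0.0001 -0.0246] ztip 0.2429 F(mach) [-0.2  0.3  0.2]
 t=13.44 mxy [-0.0001 -0.0216] ztip 0.2430 F(mach) [-0.5 -0.1  1.2]
 t=13.70 mxy [ 0.     -0.0185] ztip 0.2430 F(mach) [-0.5  0.2  0.1]
 t=13.96 mxy [ 0.     -0.0152] ztip 0.2430 F(mach) [-0.3 -1.3  0.2]
 t=14.22 mxy [-0.    -0.012] ztip 0.2430 F(mach) [-0.3 -1.2 -0.1]
 t=14.47 mxy [-0.0001 -0.0088] ztip 0.2430 F(mach) [-0.2 -0.1 -0.1]
hold t=14.57 mxy [-0.0001 -0.0089] ztip 0.2430 F(mach) [ 0.1 -0.4  0. ]
[]
[]
0.08 [array([294.5, 235.8]), array([363.5, 280.3])]
0.12 [array([293.3, 233. ]), array([359.6, 279.3])]
0.16 [array([292.1, 230.5]), array([355.7, 278.3])]
```

View pics/ov_side3.png

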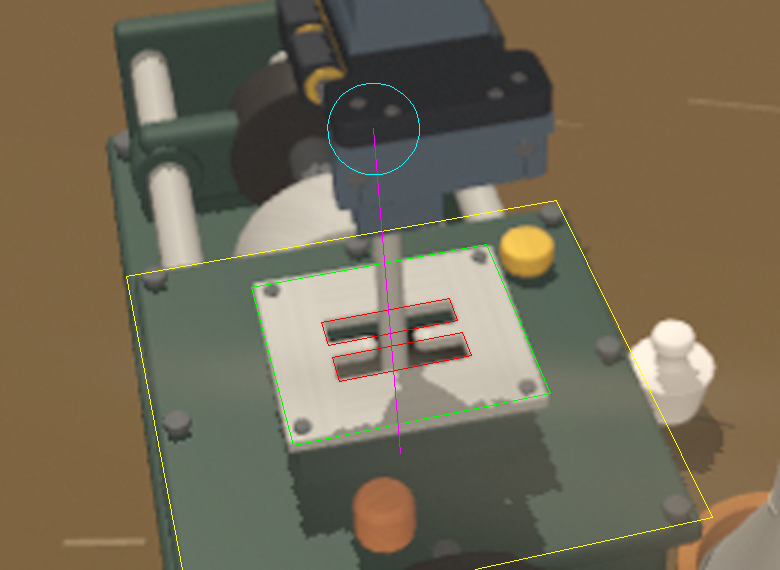

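View pics/top3.png

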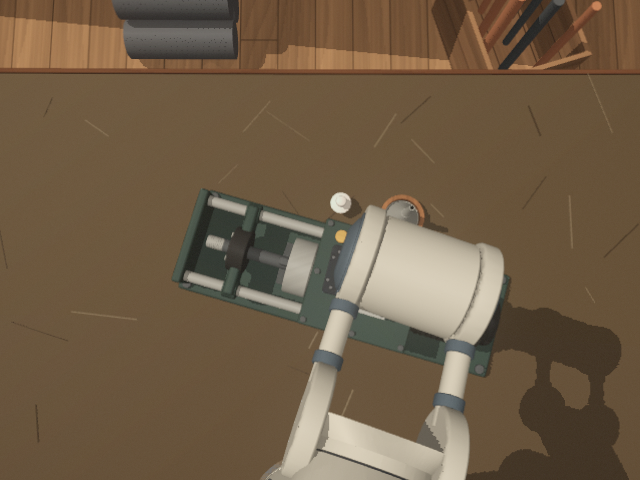

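The stem has gone most of the way across, with the knob hidden behind the fingers. I continue in small steps until the track wall is felt.

```bash
python3 - <<'E'
from h import *
F0[0]=np.zeros(3)
ok=push([0,-.009],[0,.005],.243,9,feed=.03,fmax=5)
rep("hold"); im=optics.snapshot("side"); cv2.imwrite("pics/side4.png",im)
from ov import *
overlay(im,cam("side"),M,0.0,.16,f="pics/ov_side4.png")
E
```

```text
t=15.03 mxy [ 0.     -0.0074] ztip 0.2430 F(mach) [ 0.4 -1.3 -0.7]
 t=15.28 mxy [ 0.     -0.0058] ztip 0.2430 F(mach) [-0.2 -1.6 -1.7]
 t=15.53 mxy [-0.     -0.0042] ztip 0.2430 F(mach) [ 0.3 -0.5 -1.2]
 t=15.78 mxy [-0.     -0.0026] ztip 0.2430 F(mach) [ 0.3 -1.  -1.2]
 t=16.02 mxy [-0.     -0.0011] ztip 0.2430 F(mach) [ 0.9 -1.5 -0.8]
 t=16.27 mxy [0.     0.0003] ztip 0.2430 F(mach) [ 0.2 -3.5 -0.9]
 t=16.52 mxy [0.    0.001] ztip 0.2430 F(mach) [  1.2 -12.9  -2.2]
STOP force
hold t=16.52 mxy [0.    0.001] ztip 0.2430 F(mach) [  1.2 -12.9  -2.2]
```

View pics/ov_side4.png

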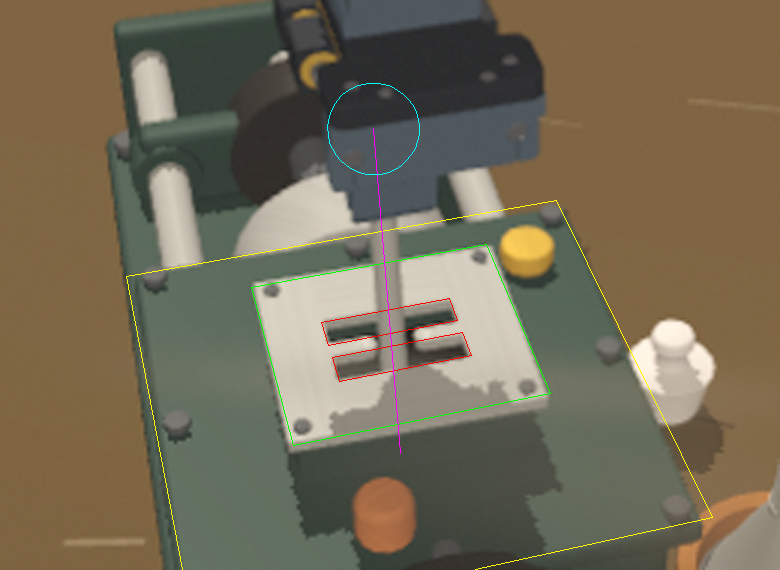

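The wall is felt at 13 N, and the stem lines up with the model at cross = 0.16. Next I back off, go to the far side and look before the last push.

```bash
python3 - <<'E'
from h import *
env.move_linear(tcp(0,-.025,.243),feed=.1)
env.move_linear(tcp(0.03,-.04,.32),feed=.2)
env.move_linear(tcp(.07,.026,.32),feed=.2)
im=optics.snapshot("side"); cv2.imwrite("pics/side5.png",im)
print([(np.round(r["location"],1).tolist(),round(r["score"],2)) for r in nets.mark_of("side","knob")[:2]]); rep()
from ov import *
overlay(im,cam("side"),M,0.0,.16,f="pics/ov_side5.png")
E
```

```text
[([292.1, 229.1], 0.88)]
 t=18.19 mxy [0.0694 0.0257] ztip 0.3195 F(mach) [-0.4 -0.5  0.8]
```

View pics/ov_side5.png

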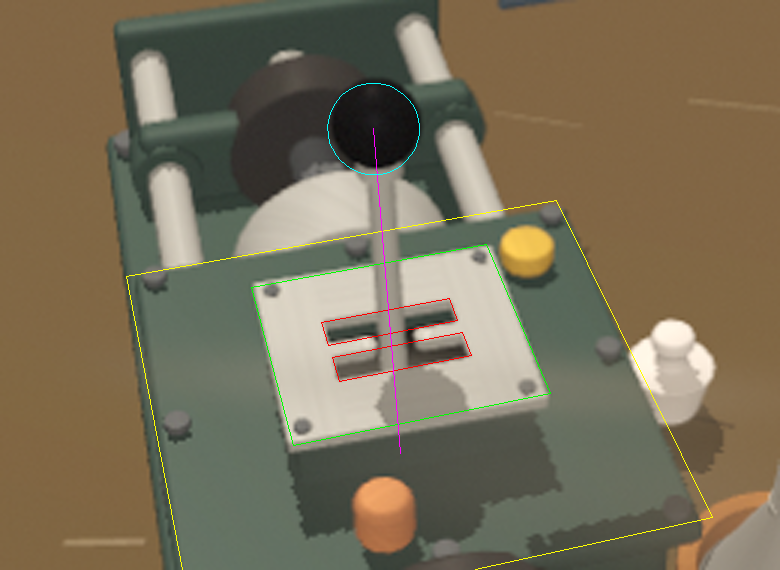

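The overlay confirms throw ≈ 0 and cross ≈ 0.16, knob at (292,229). Now the last push, into the reverse slot.

```bash
python3 - <<'E'
from h import *
env.move_linear(tcp(.07,.026,.243),feed=.15); env.wait(.2); F0[0]=rep("down")
ok=push([.07,.026],[-.005,.026],.241,7,feed=.06,fmax=10)
if ok: ok=push([-.005,.026],[-.025,.026],.239,13,feed=.03,fmax=9)
rep("hold"); im=optics.snapshot("side"); cv2.imwrite("pics/side6.png",im)
E
```

```text
down t=19.06 mxy [0.0705 0.026 ] ztip 0.2440 F(mach) [-0.2 -0.3  0.5]
 t=19.39 mxy [0.0588 0.026 ] ztip 0.2411 F(mach) [ 0.7 -0.2  0.7]
 t=19.72 mxy [0.0482 0.026 ] ztip 0.2411 F(mach) [-0.  -0.   0.2]
 t=20.04 mxy [0.0375 0.026 ] ztip 0.2411 F(mach) [1.1 0.3 0.4]
 t=20.37 mxy [0.027 0.026] ztip 0.2411 F(mach) [ 0.1  0.2 -0.8]
 t=20.69 mxy [0.0162 0.026 ] ztip 0.2409 F(mach) [-0.4 -0.6 -0.6]
 t=21.02 mxy [0.0055 0.026 ] ztip 0.2409 F(mach) [ 0.2  0.  -0. ]
 t=21.34 mxy [-0.0051  0.026 ] ztip 0.2410 F(mach) [-0.4 -0.7  0.1]
 t=21.59 mxy [-0.0063  0.026 ] ztip 0.2389 F(mach) [1.7 0.3 0.4]
 t=21.84 mxy [-0.008  0.026] ztip 0.2390 F(mach) [ 3.8  0.6 -1.9]
 t=22.09 mxy [-0.0097  0.026 ] ztip 0.2390 F(mach) [ 2.9 -0.3 -1.8]
 t=22.34 mxy [-0.0113  0.026 ] ztip 0.2390 F(mach) [ 1.4  0.1 -1.5]
 t=22.59 mxy [-0.0129  0.026 ] ztip 0.2390 F(mach) [ 2.6 -0.5 -1. ]
 t=22.84 mxy [-0.0144  0.026 ] ztip 0.2390 F(mach) [ 3.2  0.1 -2.5]
 t=23.09 mxy [-0.0155  0.026 ] ztip 0.2391 F(mach) [ 4.3 -1.2 -4.3]
 t=23.34 mxy [-0.0161  0.0259] ztip 0.2392 F(mach) [11.5  0.  -7.5]
STOP force
hold t=23.34 mxy [-0.0161  0.0259] ztip 0.2392 F(mach) [11.5  0.  -7.5]
```

The stop is felt at −16 mm, where I predicted −15. Now I withdraw and check.

```bash
python3 - <<'E'
from h import *
env.move_linear(tcp(.02,.026,.243),feed=.08)
env.move_linear(tcp(.05,.026,.33),feed=.2)
a=monitor.state()["joints"]; env.goto(np.array([.194,.594,.3]),rot()); env.wait(.3); rep()
from ov import *
for n in("side","top"):
    im=optics.snapshot(n); cv2.imwrite(f"pics/{n}7.png",im); overlay(im,cam(n),M,-.30,.16,f=f"pics/ov_{n}7.png")
    for t in["knob","copper_cap","stopper","funnel"]:
        print(n,t,[(np.round(r["location"],1).tolist(),round(r["score"],2)) for r in nets.mark_of(n,t)[:1]])
for t in(-.3,-.28,-.26,-.24): print(t,[proj(cam(n),mach2w(M,knob(t,.16)))[0].round(1) for n in("side","top")])
E
```

```text
t=27.66 mxy [-0.4731  0.597 ] ztip 0.2750 F(mach) [ 0.4 -0.   0.5]
side knob [([252.4, 243.1], 0.66)]
side copper_cap [([299.4, 366.8], 0.89)]
side stopper [([390.4, 321.5], 0.69)]
side funnel [([253.4, 244.6], 0.6)]
top knob [([344.5, 305.5], 0.64)]
top copper_cap [([398.4, 307.6], 0.66)]
top stopper [([344.6, 206.9], 0.68)]
top funnel [([401.9, 215.2], 0.64)]
-0.3 [array([253.2, 241.8]), array([348.4, 306.6])]
-0.28 [array([255.7, 240.8]), array([348.9, 304.7])]
-0.26 [array([258.2, 239.8]), array([349.4, 302.9])]
-0.24 [array([260.8, 238.8]), array([349.9, 301.1])]
```

View pics/ov_side7.png

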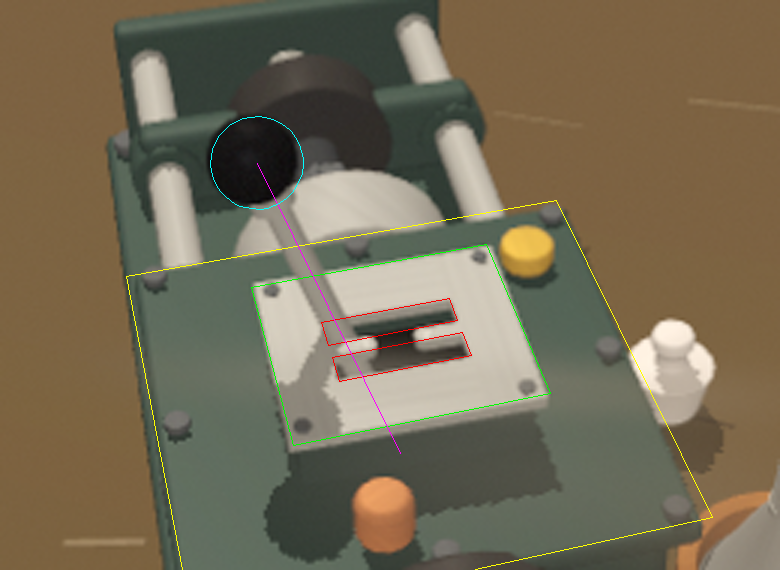

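View pics/ov_top7.png

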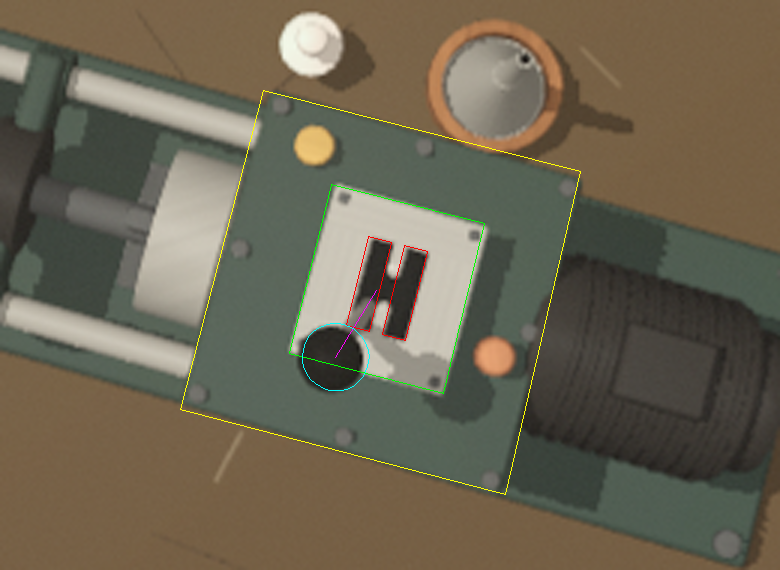

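The knob sits in the predicted circle for throw −0.30 and cross 0.16 in both views. The cap, stopper and funnel show no visible shift, and the arm is clear, so I'm handing in.

```bash
python3 -c "
from h import *
order.close_job(); print(monitor.state()['time'])"
```

```text
the job is handed in; nothing more can be done
the job is handed in; nothing more can be done
```

The lever is in the reverse slot, chuck side at the operator's end, and the job is handed in. No verdict was reported.

**What I did:** With the fingers closed, I pushed the knob out to neutral, across to the chuck-side track, and back into the reverse slot. The side wall was felt at about 13 N and the slot end at about 11 N along the push (14 N in all). I then moved the arm well clear. The clock read about 28 s after the final checks, just before hand-in.

**Last checks:**
- **Lever:** In both camera views the knob lies on the outline predicted for throw −0.30 and cross +0.16. The side-view mark (252, 243) matches the prediction (253, 242). The top-view mark is about 4 px off sideways, but the knob in the picture fits the outline.
- **Cap and stopper:** Neither shows any visible shift in the pictures. Their net marks moved only 1–3 px, which is within the nets' scatter.
- **Funnel:** It looks unmoved in the top view. In the side view the net gave a false hit at (253, 245), which is the knob, so that mark was disregarded.

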